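Gauge a heatsink bar with the flip stop of a sawing jig

TASK

On the little sawing jig, flip the hinged stop leaf down until it is fully home on the fence, then slide the T-shaped heatsink bar along until it sits square against the fence with its end against the stop, and hold it pressed into that corner for about half a second with a light push of about 5 newtons each way; never ram it. Then let the bar go and flip the leaf back up to upright or beyond, leaving the bar where it was gauged, flat on the jig, and the jar, spool and screwdriver where they are.

Things in the scene. Friction and masses are not known exactly. Their poses are not given: they have to be found in the camera images.
- jig: plywood base board, 150 x 420 x 12 mm, fixed to the bench. Origin at bench height; z up, y along the board's length and the fence, x across it towards the fence. The board reaches from x = -90 to +60 mm and y = -210 to +210 mm; its top is at z = 12 mm. Position and yaw (up to 0.25 rad) vary.
- fence: straight aluminium fence, 20 mm thick, 420 mm long, 40 mm high, fixed along the board's +x edge; its working face looks to the jig's -x, at jig x = 40 mm. A thin saw cut crosses it. Origin in the middle of its underside (jig x = 50, y = 0, z = 12 mm); axes parallel to the jig's.
- stop: the flip stop: a dark steel clip fixed on the fence's top, carrying the hinged leaf. Origin on the fence's top, midway across its thickness (52 mm above the bench), in the leaf's mid-plane; axes parallel to the jig's. Its place along the fence varies by 80 mm. The clip lies from y = 4 to 38 mm and its top is 19 mm above the fence. Neither clip nor leaf gives when the bar is pressed on it.
- stop_corner (a point): the corner into which the bar must be pressed: on the board's top, where the plane of the fence's working face meets the plane of the leaf's gauging face when the leaf is down. That face looks to the jig's -y. Axes parallel to the jig's; the point does not move with the leaf.
- stop_hinge (a point): point on the hinge axis in the leaf's mid-plane, 66 mm above the bench, over the middle of the fence; the axis runs along the jig's y. The leaf, 80 g, is a steel plate 8 mm thick (along y): an arm 12 mm high reaching 80 mm from the axis and, below it when down, a plate spanning 14 to 66 mm from the axis, down to 3 mm above the board.
- leaf (a joint): angle of the leaf: 0 = down, fully home at its end stop (arm level, reaching from the hinge to the jig's -x over the board), growing as it swings up; 1.57 = arm upright; end stop at 1.9, leaning back beyond the fence. Starts between 1.5 and 1.85. The hinge is stiff, 0.12 N m of friction (1.6 N at the handle): the leaf stays where it is left.
- leaf_grip (a point): grip point of the leaf's handle, a round black rod 12 mm in diameter, parallel to the hinge axis and 75 mm from it, sticking out 42 mm from the leaf's +y side, away from the bar. The point is on the rod's axis, 27 mm to +y of the leaf's mid-plane, and moves with the leaf (66 mm above the bench when down). A gripper closed across the rod can stay upright while the rod turns between its pads.
- bar: loose aluminium T-section heatsink bar, 0.17 to 0.35 kg: a foot 80 (x) x 120 (y) x 6 mm and one upright rib 10 mm thick along its whole middle, top 42 mm above the underside. Origin mid-underside; y along the rib. Starts on the board on the stop's -y side, its end 40 to 160 mm short of the stop, 5 to 30 mm off the fence, up to 5 degrees askew; the rib can be pinched from above. Pressed down, it drags on the board.
- bar_corner (a point): the bar's lower corner that must meet the stop corner: +x (fence) side, +y (stop) end, on the underside: 40 mm, 60 mm, 0 from the bar's origin. Axes are the bar's.
- jar: bystander: small clear jar with a red cap, 52 mm wide, 75 mm tall, origin at its foot
- spool: bystander: metal solder spool, 60 mm wide, 46 mm tall, origin at its foot
- driver: bystander: screwdriver with an orange handle, 170 mm long, lying on the bench beyond the jig, origin mid-length underneath
There are look-alikes about, which are no part of the job. There is more than one size of the bar; the one meant has the size given above.

How it is judged:
By the outcome, as a careful person would: the job done as asked, in the order asked, and still so for the second after the job is handed in, with the robot touching nothing.
It also fails if it takes over 72 s, if anything falls off the work surface, if the arm or the gripper's body presses on something with over 40 N, if the wrist force passes 120 N, or if a joint passes its speed limit or range.

ROBOT

A 6-joint arm with a two-finger parallel gripper is mounted at the origin on the work surface. World frame = base frame: x ahead of the robot, y to its left, z up, the work surface at z = 0. Lengths are in mm, angles in rad, forces in N, time in s.
With the tool pointing down it reaches from about 350 to 875 mm from the base axis. Payload 4.2 kg.
Tool frame: the origin (TCP) lies midway between the tips of the shut fingers; the grasp point (between the pads) lies 19 mm behind it; z points along the fingers, y is the direction in which the jaws open and shut (so a half turn about z gives the same grasp; the last joint's range is limited). The gripper opens to 85 mm and grips with 20 to 120 N. Pads are 22 mm wide; open, the fingers measure 114 mm over their backs; the gripper's body (76 mm by 85 mm) begins 54 mm behind the grasp point. The pads swing forward as they close: fully open they stand 13 mm farther back than shut.
Start: joints at [1.482, 0.385, 0.008, 0, -1.194, -0.259], TCP at [212.986, 587.568, 231.312] pointing down, gripper open.
Joint ranges: [-3.14, 3.14], [-1.21, 2.06], [-1.07, 1.41], [-3.16, 2.05], [-2.99, -0.16], [-3.1, 3.1]. Speed limits (rad/s): [2.79, 2.79, 3.14, 3.14, 3.14, 3.14].

INTERFACE

Orientations are given as a unit quaternion [x, y, z, w].
In Python, from bench import arm gives the robot as it stands. The module is installed in compiled form; this text tells all that it offers.
- The arm moves only by the tool drive_tool, never from a script. Its argument "increments" is a list of rows, each a list of 2 entries, a list of its own where there are three numbers: the shift along the world's x, y, z in mm, then the turn about the world's z in degrees. A call has 1 to 12 rows; each row is the pose to reach, as a shift and turn from the pose measured when the call began; what a row does not reach only later rows make up. A row lasts 1/10 s, in which the tool goes at most 50 mm and 8.59 degrees, less where a joint would pass 70% of its speed; a pose out of reach is approached as far as the arm can. A call with a gripper value outside its range is refused whole. "grip" is the gripper's target within -1 to 1 (shut at 1, half-way at 0, fully open at -1), set as the call begins (left out, the last holds). The fingers move at their own pace and stop on an object; the grip force is fixed at half the most. Time passes only in rows, so rows that repeat a pose let the fingers close. It gives the time, the measured TCP pose, the force and the opening at its end, in the units of the state.
- arm.read_state(): the state, without advancing time (a new reading comes with each control period).
- arm.get_image(name): name is "scene" or "side" or "wrist"; returns a dict with "img" (420x560x3 uint8, red, green, blue), "range_z" (420x560 float32, mm along the optical axis (not along the pixel's ray), 0 where there is no reading), "fx", "fy", "cx", "cy" (pixels), "distortion" ([k1, k2, p1, p2, k3] as OpenCV has them; the pictures are not rectified), "rvec" (rotation vector, rad) and "tvec" (3), from world to camera coordinates, as OpenCV has them. Camera axes: x right, y down, z forward; pixel columns grow to the right and rows downward; lengths in mm; the calibration is good to about 2 mm. A picture is of the moment at which its call begins.
- arm.job_done(): hands the job in, once; it reports no verdict.
The state is a dict: "clock": time; "joints": joint angles; "joint_vel": joint speeds; "joint_efforts": joint torques, N m; "position": TCP position; "ee_rot": TCP orientation; "contact_force": force on the tool from outside, world axes, zero at the start; "wrist_torque": the same for the moment, N m; "gripper_width": finger opening in mm.
Only numpy, scipy, OpenCV 4.12 (cv2) and the standard library are available. Lean on these libraries where they do the work, as an engineer would, in place of code of your own. Each camera call takes 0.05 s, during which the arm holds its last target. There are 200 camera calls.

## Working session

There is one attempt and no reset: what is moved stays moved. The work goes in short steps, Python scripts to look and compute and a tool call to move; the robot and the scene stay as the last step left them, time stands still between calls to the robot, and variables do not carry over. Pictures are saved under pics/ and viewed, about 8 in all and at most 12, crops included, and the job is handed in when it is done.

Besides the shell and the picture viewer there is one more tool, called as name(argument=value, ...), one argument or row to a line, values as JSON. drive_tool: Moves the arm, as the interface text tells. Its arguments: {"type":"object","properties":{"increments":{"type":"array","items":{"type":"array"}},"grip":{"type":"number"}},"required":["increments"]}

```bash
mkdir -p pics
cat > h.py <<'E'
import numpy as np, cv2, pickle
from bench import arm
def snap(n,f):
    d=arm.get_image(n); pickle.dump(d,open(f'pics/{f}.pkl','wb')); cv2.imwrite(f'pics/{f}.png',d['img'][:,:,::-1]); return d
def load(f): return pickle.load(open(f'pics/{f}.pkl','rb'))
def cloud(d):
    K=np.array([[d['fx'],0,d['cx']],[0,d['fy'],d['cy']],[0,0,1.]])
    h,w=d['range_z'].shape; u,v=np.meshgrid(np.arange(w),np.arange(h))
    p=cv2.undistortPoints(np.stack([u,v],-1).reshape(-1,1,2).astype(float),K,np.array(d['distortion'])).reshape(h,w,2)
    z=d['range_z'].astype(float); c=np.dstack([p[...,0]*z,p[...,1]*z,z])
    R=cv2.Rodrigues(np.array(d['rvec'],float))[0]; P=(c-np.array(d['tvec'],float).ravel())@R
    P[z<=0]=np.nan; return P
def proj(d,X):
    K=np.array([[d['fx'],0,d['cx']],[0,d['fy'],d['cy']],[0,0,1.]])
    return cv2.projectPoints(np.array(X,float).reshape(-1,1,3),np.array(d['rvec'],float),np.array(d['tvec'],float),K,np.array(d['distortion']))[0].reshape(-1,2)
E
python3 - <<'E'
from h import *
a=snap('scene','s0');b=snap('side','d0')
print(arm.read_state())
E
```

```text
{'clock': 0.1, 'joints': array([ 1.48157216e+00,  3.85496274e-01,  6.76679345e-03, -4.04413811e-04,
       -1.19400334e+00, -2.58580554e-01]), 'joint_vel': array([-0.0001661 , -0.00191993,  0.00213814,  0.00183225, -0.00051207,
       -0.00084936]), 'joint_efforts': array([-5.04919080e-04, -3.93315697e+01,  1.88929224e+01,  4.19789493e+00,
       -2.58510707e-03,  5.84619329e-06]), 'position': array([212.84797337, 587.0913364 , 230.32716558]), 'ee_rot': array([ 9.84903667e-01, -1.73100531e-01, -1.05384906e-04,  9.80674472e-04]), 'contact_force': array([-0.25719522,  0.0506078 , -0.18617167]), 'wrist_torque': array([-0.00396823,  0.01328432,  0.01322413]), 'gripper_width': 85.26399849262992}
```

View pics/s0.png

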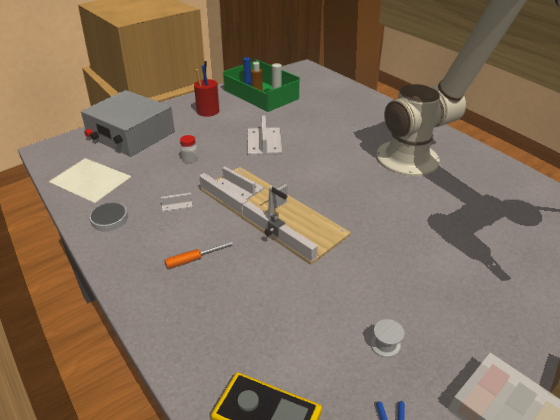

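View pics/d0.png

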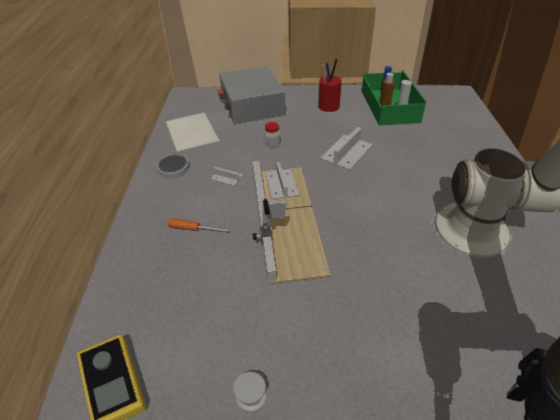

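Jig in side view: fence from (257,163) to (270,275), with the leaf's clip at about (265,230). There are three T-bars: one on the board at (280,183), one on the bench at (348,148), and a small one at (227,177). The one on the jig board fits the description. I'll check its size in the depth data and an enlarged crop.

Run:
```python
from h import *
d=load('d0');s=load('s0')
for n,dd,pts in (('side',d,[(258,166),(269,272),(265,230),(280,183),(348,148),(305,240)]),('scene',s,[(205,180),(310,248),(240,182),(275,222),(264,135)])):
    P=cloud(dd)
    for u,v in pts: print(n,u,v,P[v,u].round(0))
R=cv2.Rodrigues(np.array(d['rvec']))[0]; print('camside',(-R.T@np.ravel(d['tvec'])).round(0))
R=cv2.Rodrigues(np.array(s['rvec']))[0]; print('camscene',(-R.T@np.ravel(s['tvec'])).round(0))
a=cv2.resize(d['img'][145:295,230:370],None,fx=4,fy=4,interpolation=cv2.INTER_CUBIC)
cv2.imwrite('pics/d0c.png',a[:,:,::-1])
a=cv2.resize(s['img'][160:260,190:355],None,fx=4.8,fy=4.8,interpolation=cv2.INTER_CUBIC)
cv2.imwrite('pics/s0c.png',a[:,:,::-1])
```

```text
side 258 166 [ 590. -218.   52.]
side 269 272 [546. 174.  51.]
side 265 230 [559.  48.  56.]
side 280 183 [ 524. -176.   20.]
side 348 148 [ 302. -349.   22.]
side 305 240 [458.  43.  12.]
scene 205 180 [ 605. -216.   52.]
scene 310 248 [553. 168.  54.]
scene 240 182 [ 523. -168.   37.]
scene 275 222 [563.  48.  57.]
scene 264 135 [ 337. -310.   57.]
camside [501. 729. 785.]
camscene [1086.  748.  794.]
```

View pics/d0c.png

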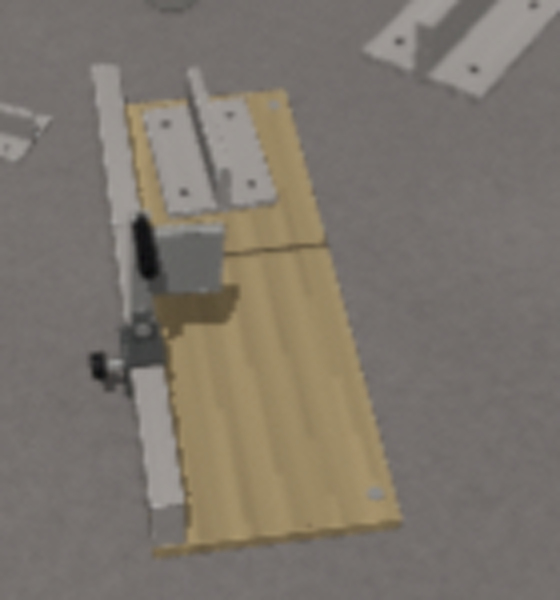

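View pics/s0c.png

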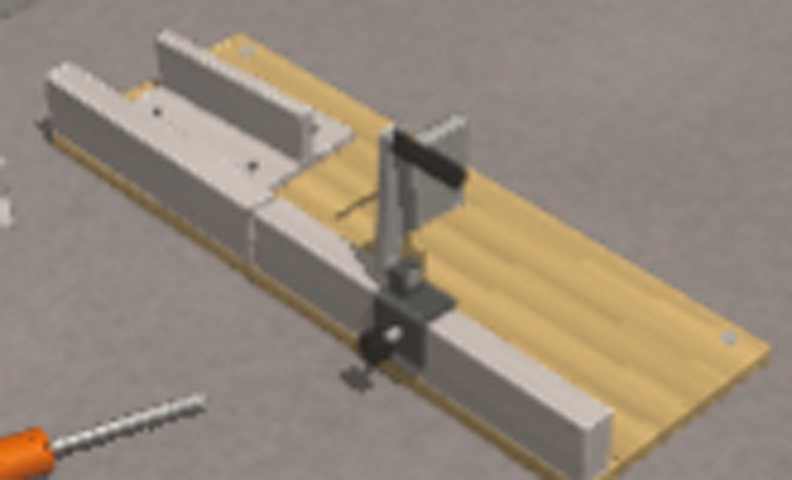

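The crops show the bar on the board (foot with four holes and a central rib, d0c about (215,150)) on the stop's -y side. The leaf is upright, with its black handle (d0c (147,245)) sticking out towards +y. Now fitting geometry.

```bash
cat > fit.py <<'E'
from h import *
def pts(fs):
    Q=np.concatenate([cloud(load(f)).reshape(-1,3) for f in fs]); return Q[np.isfinite(Q[:,0])]
def rng(a,p=(1,50,99)): return np.percentile(a,p).round(1)
E
python3 - <<'E'
from fit import *
for fs in (['d0'],['s0'],['d0','s0']):
    Q=pts(fs); m=(abs(Q[:,0]-572)<60)&(Q[:,1]>-260)&(Q[:,1]<230)
    th=0.12; c=np.array([522.,-24.])
    F=Q[m&(abs(Q[:,2]-52)<2.5)]
    for _ in range(6):
        ex=np.array([np.cos(th),np.sin(th)]);ey=np.array([-ex[1],ex[0]])
        x=(F[:,:2]-c)@ex;y=(F[:,:2]-c)@ey
        k=(abs(x-50)<12); p=np.polyfit(y[k],x[k],1); th-=p[0]
        lo,hi=np.percentile(x[k],(2,98));ylo,yhi=np.percentile(y[k],(.3,99.7))
        c=c+((lo+hi)/2-50)*ex+(ylo+yhi)/2*ey
    print(fs,'th',th,'c',c,'n',k.sum(),'x',lo,hi,'y',ylo,yhi,'z',F[k,2].mean())
    X=np.c_[(Q[:,:2]-c)@ex,(Q[:,:2]-c)@ey,Q[:,2]]
    B=X[(abs(X[:,2]-12)<2)&(abs(X[:,1])<230)&(X[:,0]<40)&(X[:,0]>-110)]; print('board',rng(B[:,0]),rng(B[:,1]),rng(B[:,2]))
    b=X[(abs(X[:,0]+20)<70)&(X[:,1]<60)&(X[:,1]>-230)]
    L=b[b[:,2]>75]
    rib=b[(abs(b[:,2]-54)<2.5)&(b[:,0]<36)&(b[:,1]<-20)]
    p=np.polyfit(rib[:,1],rib[:,0],1);print('rib',len(rib),rng(rib[:,0]),rng(rib[:,1]),rng(rib[:,2]),'slope',p)
    ft=b[(abs(b[:,2]-18)<1.5)&(b[:,1]<-20)];fx=ft[:,0]-np.polyval(p,ft[:,1])
    print('foot',rng(fx),rng(ft[:,1]),rng(ft[:,2]))
    L=X[(X[:,2]>75)&(X[:,2]<180)&(abs(X[:,0]-30)<80)&(abs(X[:,1])<200)]
    print('leaf',len(L),*[rng(L[:,i],(1,10,50,90,99)) for i in range(3)])
    C=X[(X[:,2]>60)&(X[:,2]<74)&(abs(X[:,0]-50)<15)&(abs(X[:,1])<200)]
    print('clip',len(C),*[rng(C[:,i],(1,10,50,90,99)) for i in range(3)])
    np.save('pics/X'+fs[-1]+'.npy',X)
E
```

```text
['d0'] th 0.1379058312054667 c [519.49855388 -41.54410371] n 593 x 40.32670329878624 59.673299774630706 y -209.62509601352184 209.62509468045522 z 52.324110840998195
board [-88.7 -32.7  36.3] [-204.3   87.1  207.9] [10.1 12.3 13.9]
rib 85 [-26.5 -19.  -11.8] [-192.5 -132.4  -75.8] [51.7 53.8 56.1] slope [ -0.05579747 -26.37624033]
foot [-39.8   7.7  39.5] [-193.9 -126.3  -74.8] [16.6 18.4 19.5]
leaf 428 [-2.3  3.1 27.8 49.6 53.4] [ 60.2  64.9  67.5  89.9 110.1] [ 76.7  85.7 115.2 146.2 148.4]
clip 46 [43.2 44.4 50.1 55.3 56.2] [65.  68.2 79.3 83.4 84.3] [60.3 61.  70.3 73.4 73.9]
['s0'] th 0.14181840951216762 c [521.58454511 -43.50532447] n 530 x 39.189597610550294 60.71522312154474 y -210.5714214693377 210.53838243067338 z 52.87214514229814
board [-91.  -42.6  26.7] [-189.6  105.3  210.3] [10.3 13.1 14. ]
rib 90 [-26.6 -18.8 -11.5] [-193.4 -134.7  -73.2] [51.7 54.8 56.4] slope [ -0.04785297 -25.50943701]
foot [-67.7   2.6  27.5] [-204.4 -101.8  -27.6] [16.5 18.2 19.5]
leaf 402 [-3.6  5.8 43.1 52.  55. ] [ 61.   65.   68.9  93.9 111.2] [ 76.3  85.4 118.  147.1 150. ]
clip 62 [43.6 46.2 53.8 57.6 64. ] [-35.   65.   78.9  85.2 104. ] [60.1 60.7 67.8 73.4 73.9]
['d0', 's0'] th 0.13917118915484294 c [520.54716967 -41.95610541] n 1128 x 39.39116218640922 60.61515668917314 y -209.7158810017033 209.70819004902296 z 52.58048501677475
board [-89.9 -36.1  35.1] [-202.9   92.4  208.5] [10.1 12.5 14. ]
rib 175 [-27.1 -19.1 -10.2] [-194.5 -133.5  -75. ] [51.7 54.3 56.4] slope [ -0.05372898 -26.18879842]
foot [-61.6   5.8  38.5] [-200.4 -120.7  -47.8] [16.5 18.3 19.5]
leaf 830 [-3.1  4.1 34.4 51.2 55.2] [ 60.1  64.2  67.7  91.7 110.2] [ 76.4  85.6 116.5 146.7 149.7]
clip 108 [42.4 45.  51.9 56.7 64.4] [ 59.4  66.2  78.7  83.8 101.2] [60.2 60.9 69.4 73.5 73.9]
```

Run:
```python
from fit import *
for f in ('d0','s0'):
    X=np.load(f'pics/X{f}.npy')
    H=X[(X[:,1]>80)&(X[:,1]<108)&(X[:,2]>110)&(X[:,2]<170)&(abs(X[:,0]-45)<40)]
    print(f,len(H),*[rng(H[:,i],(2,50,98)) for i in range(3)])
    A=X[(X[:,1]>58)&(X[:,1]<70)&(X[:,2]>85)&(X[:,2]<150)&(abs(X[:,0]-45)<25)]
    for z in (90,105,120,135):
        a=A[abs(A[:,2]-z)<6]; print(z,len(a),rng(a[:,0],(2,50,98)),rng(a[:,1],(2,50,98)))
    # leaf plane front face
def w(x,y,z,th=.1392,c=(520.5,-42.)):
    return c[0]+x*np.cos(th)-y*np.sin(th),c[1]+x*np.sin(th)+y*np.cos(th),z
print('grip up',w(46,91,141),'bar',w(-19,-134.5,0),'bar goal',w(0,0,0),'grip dn',w(-25,91,66))
```

```text
d0 41 [40.2 46.5 51.3] [ 81.6  95.3 107.8] [138.5 146.2 149.6]
90 44 [21.1 36.1 53.2] [65.8 67.4 69.2]
105 33 [20.3 30.2 52.6] [64.8 66.8 68.8]
120 28 [21.2 32.1 51.9] [65.2 67.4 69. ]
135 21 [21.5 31.  46.1] [60.1 64.1 68.5]
s0 88 [39.7 47.9 52.4] [ 81.2  95.2 106.9] [140.1 146.2 150.8]
90 88 [20.6 37.  54.9] [63.8 67.6 69.7]
105 77 [21.9 36.  54.8] [62.  67.2 69.3]
120 62 [21.5 37.4 53.4] [61.2 67.4 69.4]
135 45 [20.4 33.1 52.8] [58.5 64.7 69.2]
grip up (np.float64(553.4287247835784), np.float64(54.502326832710864), 141) bar (np.float64(520.3457767212435), np.float64(-177.83529075752108), 0) bar goal (np.float64(520.5), np.float64(-42.0), 0) grip dn (np.float64(483.1154855021211), np.float64(44.651013125974956), 66)
```

drive_tool(
  increments=[
    [[24,-37,0],-5],
    [[48,-75,0],-10],
    [[72,-112,0],-16],
    [[96,-150,0],-22],
    [[120,-187,0],-28],
    [[144,-225,0],-34],
    [[168,-262,0],-40],
    [[192,-300,0],-46],
    [[216,-338,0],-52],
    [[240,-375,0],-58],
    [[264,-412,0],-62],
    [[288,-450,0],-62],
  ],
  grip=-0.2,
)

```text
clock: 1.3
position: [501.3, 135.4, 230.1]
ee_rot: [0.755, -0.656, -0.001, 0.001]
contact_force: [1.0, 0.6, 0.3]
gripper_width: 51.2
```

drive_tool(
  increments=[
    [[26,-40,0],0],
    [[52,-81,0],0],
    [[52,-81,-25],0],
    [[52,-81,-50],0],
    [[52,-81,-70],0],
    [[52,-81,-90],0],
    [[52,-81,-108],0],
    [[52,-81,-108],0],
  ],
)

```text
clock: 2.1
position: [551.1, 53.7, 119.1]
ee_rot: [0.754, -0.656, -0.003, 0.004]
contact_force: [-0.9, -0.1, 0.7]
gripper_width: 51.2
```

Run:
```python
from h import *
snap('side','d1');w=snap('wrist','w1');s=snap('scene','s1')
a=cv2.resize(s['img'][120:270,190:340],None,fx=2.8,fy=2.8)
cv2.imwrite('pics/m1.png',np.hstack([cv2.resize(w['img'],(376,420))[:,:],a])[:,:,::-1])
print(arm.read_state()['contact_force'])
```

```text
[0.40254501 0.8431507  0.37610166]
```

View pics/m1.png

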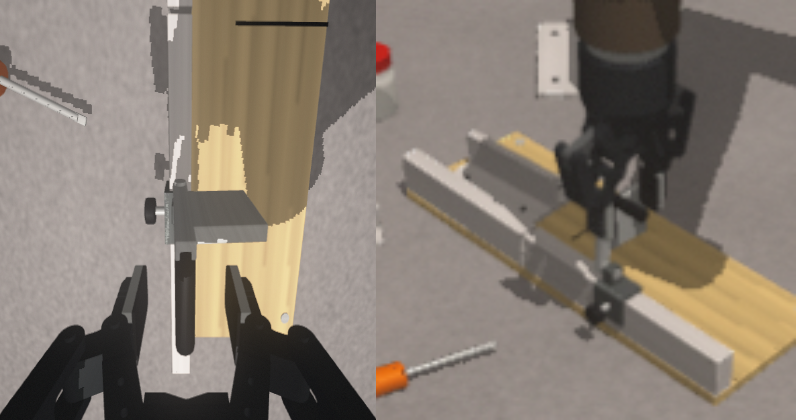

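The wrist view (left half) shows the rod at about (185,310), centred between the fingers at (130,300) and (240,300). Closing on it.

drive_tool(
  increments=[
    [[0,0,0],0],
    [[0,0,0],0],
    [[0,0,0],0],
    [[0,0,0],0],
    [[0,0,0],0],
    [[0,0,0],0],
  ],
  grip=1,
)

```text
clock: 2.85
position: [554.2, 54.7, 123.8]
ee_rot: [0.755, -0.656, 0.0, 0.0]
contact_force: [-2.0, -0.0, 5.2]
gripper_width: 9.5
```

drive_tool(
  increments=[
    [[-7.1,-1,-0.6],0],
    [[-14.1,-2,-2],0],
    [[-21,-2.9,-4],0],
    [[-27.6,-3.9,-6.6],0],
    [[-34,-4.8,-9.9],0],
    [[-39.9,-5.6,-13.8],0],
    [[-45.5,-6.4,-18.2],0],
    [[-50.7,-7.1,-23.2],0],
    [[-50.7,-7.1,-23.2],0],
  ],
)

```text
clock: 3.75
position: [504.3, 47.8, 100.2]
ee_rot: [0.755, -0.656, 0.001, -0.001]
contact_force: [5.2, -1.6, -0.9]
gripper_width: 9.8
```

drive_tool(
  increments=[
    [[-5.5,-0.8,-5.3],0],
    [[-9.8,-1.4,-11.5],0],
    [[-13.5,-1.9,-18],0],
    [[-16.4,-2.3,-24.9],0],
    [[-18.7,-2.6,-32],0],
    [[-20.2,-2.8,-39.4],0],
    [[-21,-2.9,-45.3],0],
    [[-21.2,-3,-49],0],
    [[-21.2,-3,-49],0],
    [[-21.2,-3,-49],0],
  ],
)

```text
clock: 4.75
position: [483.6, 45.0, 51.1]
ee_rot: [0.755, -0.656, 0.001, -0.002]
contact_force: [4.7, -1.8, 0.9]
gripper_width: 9.9
```

drive_tool(
  increments=[
    [[0,0,-1],0],
    [[0,0,-2],0],
    [[0,0,-3],0],
    [[0,0,-3.5],0],
    [[0,0,-4],0],
    [[0,0,-4],0],
    [[0,0,-4],0],
  ],
)

```text
clock: 5.45
position: [483.5, 45.0, 47.7]
ee_rot: [0.755, -0.656, 0.001, -0.002]
contact_force: [1.3, -1.2, 8.5]
gripper_width: 9.6
```

drive_tool(
  increments=[
    [[0,0,-1],0],
    [[0,0,-2],0],
    [[0,0,-2],0],
    [[0,0,-2],0],
  ],
)

```text
clock: 5.85
position: [483.2, 44.9, 45.2]
ee_rot: [0.755, -0.656, 0.001, -0.002]
contact_force: [4.9, -0.9, 0.7]
gripper_width: 9.7
```

```bash
cat >> fit.py <<'E'
def jig(fs,th=.1392,c=(520.5,-42.)):
    Q=pts(fs); ex=np.array([np.cos(th),np.sin(th)]);ey=np.array([-ex[1],ex[0]])
    return np.c_[(Q[:,:2]-c)@ex,(Q[:,:2]-c)@ey,Q[:,2]]
def leaf(fs):
    X=jig(fs); A=X[(abs(X[:,1]-64.5)<5)&(X[:,2]>58)&(X[:,2]<110)&(X[:,0]<38)&(X[:,0]>-32)]
    for x in (-25,-10,5,20,35):
        a=A[abs(A[:,0]-x)<5]
        if len(a): print(x,len(a),rng(a[:,2],(50,80,95,99)))
E
python3 - <<'E'
from fit import *
s=snap('scene','s2');d=snap('side','d2')
for f in ('s2','d2'): print(f);leaf([f])
print(arm.read_state()['contact_force'],arm.read_state()['position'])
a=cv2.resize(d['img'][180:260,220:320],None,fx=4,fy=4);b=cv2.resize(s['img'][160:240,220:320],None,fx=4,fy=4)
cv2.imwrite('pics/m2.png',np.hstack([a,b])[:,:,::-1])
E
```

```text
s2
-10 12 [66.7 71.  73.8 74. ]
5 22 [70.9 75.5 76.2 77.1]
20 23 [70.5 74.6 75.3 75.8]
35 16 [73.2 75.3 76.2 77.5]
d2
-25 2 [74.  75.  75.5 75.6]
5 1 [59.5 59.5 59.5 59.5]
20 19 [69.6 72.9 74.9 75.4]
35 18 [70.2 72.7 73.8 74. ]
[ 5.84497421 -1.91968938  0.80203979] [483.24241993  44.85261408  45.17497876]
```

View pics/m2.png

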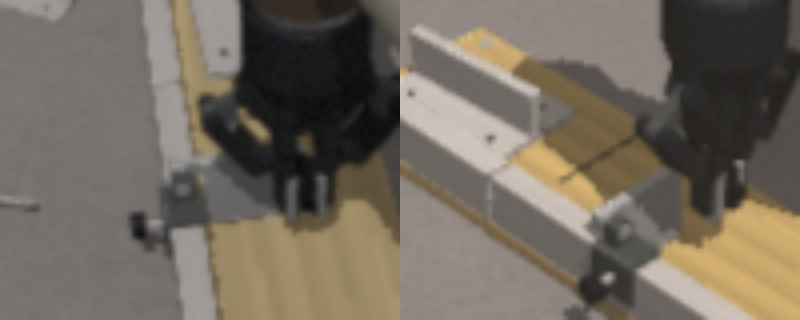

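Both views show the arm level near z 72–76 and the plate down, so the leaf is close to home. The force reading is ambiguous, so I'll press a little more.

drive_tool(
  increments=[
    [[0,0,-1],0],
    [[0,0,-2],0],
    [[0,0,-3],0],
    [[0,0,-3],0],
    [[0,0,-3],0],
  ],
)

```text
clock: 6.45
position: [483.3, 44.9, 43.1]
ee_rot: [0.755, -0.655, 0.001, -0.002]
contact_force: [1.6, -0.2, 9.7]
gripper_width: 9.7
```

drive_tool(
  increments=[
    [[0,0,0],0],
    [[0,0,0],0],
    [[0,0,0],0],
    [[0,0,15],0],
    [[0,0,30],0],
    [[0,0,47],0],
    [[0,0,47],0],
  ],
  grip=0,
)

```text
clock: 7.15
position: [483.8, 45.2, 91.3]
ee_rot: [0.755, -0.655, 0.002, -0.003]
contact_force: [1.0, 0.6, -0.5]
gripper_width: 42.3
```

drive_tool(
  increments=[
    [[0,0,0],0],
    [[0,0,0],0],
    [[0,0,0],0],
    [[0,0,0],0],
    [[0,0,-5],0],
    [[0,0,-10],0],
    [[0,0,-14],0],
    [[0,0,-16],0],
    [[0,0,-16],0],
  ],
  grip=1,
)

```text
clock: 8.05
position: [483.5, 45.1, 74.8]
ee_rot: [0.755, -0.655, 0.002, -0.002]
contact_force: [0.1, -0.3, -0.1]
gripper_width: 0.1
```

drive_tool(
  increments=[
    [[0,0,-1],0],
    [[0,0,-2],0],
    [[0,0,-3],0],
    [[0,0,-4],0],
    [[0,0,-4],0],
    [[0,0,-4],0],
  ],
)

```text
clock: 8.65
position: [483.7, 45.1, 71.8]
ee_rot: [0.755, -0.655, 0.002, -0.002]
contact_force: [-2.6, 0.8, 7.8]
gripper_width: 0.4
```

The leaf resists 7.8 N at rod top z = 71.8 (home = 72), so it is home. Now to the bar.

drive_tool(
  increments=[
    [[0,0,30],0],
    [[0,0,60],0],
    [[6,-35,60],3],
    [[13,-80,60],3],
    [[20,-125,60],3],
    [[28,-170,60],3],
    [[34,-210,60],3],
    [[36.6,-223,60],3],
    [[36.6,-223,50],3],
    [[36.6,-223,40],3],
    [[36.6,-223,30],3],
    [[36.6,-223,30],3],
  ],
  grip=0,
)

```text
clock: 9.85
position: [518.8, -176.6, 99.7]
ee_rot: [0.773, -0.635, -0.0, -0.001]
contact_force: [-0.0, -0.4, -0.2]
gripper_width: 42.9
```

Run:
```python
from fit import *
w=snap('wrist','w3');snap('side','d3');print(arm.read_state()['position'])
X=jig(['w3']);
R=X[(abs(X[:,2]-54)<2.5)&(abs(X[:,0]+19)<20)&(X[:,1]<-65)&(X[:,1]>-140)];print(len(R),rng(R[:,0]),rng(R[:,1]))
F=X[(abs(X[:,2]-52)<2.5)&(abs(X[:,0]-50)<13)];print('fence',len(F),rng(F[:,0]),rng(F[:,1]))
for A,n in((R,'rib'),(F,'f')):
  if len(A)>20:print(n,np.polyfit(A[:,1],A[:,0],1))
L=X[(abs(X[:,2]-70)<4)&(abs(X[:,0]-10)<25)&(X[:,1]>40)];print('leaf top',len(L),rng(L[:,1]))
cv2.imwrite('pics/w3.png',w['img'][:,:,::-1])
```

```text
[ 520.16263599 -176.99233279  101.41780564]
1583 [-26.3 -20.3 -14.4] [-139.6 -110.7  -76.5]
fence 8827 [39.7 49.9 59.5] [-210.6 -150.3    2.3]
rib [ -0.05719955 -26.59933619]
f [1.90686135e-02 5.23868823e+01]Traceback (most recent call last):
  File "<stdin>", line 8, in <module>
  File "fit.py", line 4, in rng
    def rng(a,p=(1,50,99)): return np.percentile(a,p).round(1)
                                   ~~~~~~~~~~~~~^^^^^
    return _quantile_unchecked(
        a, q, axis, out, overwrite_input, method, keepdims, weights)
    return _ureduce(a,
                    func=_quantile_ureduce_func,
    ...<5 lines>...
                    overwrite_input=overwrite_input,
                    method=method)
    r = func(a, **kwargs)
    result = _quantile(arr,
                       quantiles=q,
    ...<2 lines>...
                       out=out,
                       weights=wgt)
    slices_having_nans = np.isnan(arr[-1, ...])
                                  ~~~^^^^^^^^^
IndexError: index -1 is out of bounds for axis 0 with size 0
```

View pics/w3.png

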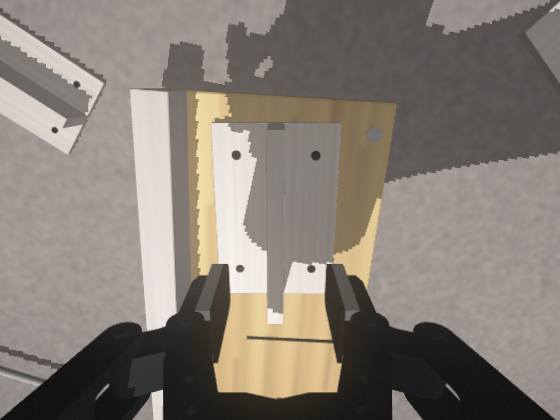

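The rib at (275,220) lies centred between the fingers at (205,310) and (345,310); the bar's +y end is at row ~293. Numbers agree to within 1 mm. Descending and pinching.

drive_tool(
  increments=[
    [[0,-0.8,-15],0],
    [[0,-0.8,-30],0],
    [[0,-0.8,-45],0],
    [[0,-0.8,-60],0],
    [[0,-0.8,-70],0],
    [[0,-0.8,-75],0],
    [[0,-0.8,-75],0],
  ],
)

```text
clock: 10.65
position: [520.1, -177.6, 26.2]
ee_rot: [0.773, -0.634, 0.001, -0.002]
contact_force: [0.3, -0.0, 0.6]
gripper_width: 43.3
```

drive_tool(
  increments=[
    [[0,0,0],0],
    [[0,0,0],0],
    [[0,0,0],0],
    [[0,0,0],0],
    [[0,0,0],0],
    [[0,0,0],0],
  ],
  grip=1,
)

```text
clock: 11.25
position: [520.7, -177.6, 27.0]
ee_rot: [0.773, -0.634, 0.002, -0.002]
contact_force: [-1.4, 2.1, 6.7]
gripper_width: 8.8
```

Run:
```python
from fit import *
s=arm.read_state();print(s['position'],s['ee_rot'],s['contact_force'],s['wrist_torque'])
for f,t in (('w3',None),('d3',None),('s2',None),('d2',None)):
    X=jig([f]);F=X[(abs(X[:,2]-52.3)<2)&(X[:,0]>30)&(X[:,0]<70)]
    m=[]
    for y in range(-205,210,10):
        a=F[abs(F[:,1]-y)<5,0]
        if len(a)>5: m.append((y,*np.percentile(a,(5,95))))
    m=np.array(m); print(f,len(m),'lo',np.polyfit(m[:,0],m[:,1],1),'hi',np.polyfit(m[:,0],m[:,2],1))
```

```text
[ 520.73353648 -177.60179634   26.98643971] [ 0.77314084 -0.63422822  0.00170818 -0.00220949] [-1.39632315  2.13006765  6.65452348] [ 0.3343053   0.38583431 -0.06178968]
w3 19 lo [ 0.06910935 50.9958699 ] hi [5.76030365e-03 5.93883699e+01]
d3 38 lo [5.06166320e-03 4.16162458e+01] hi [6.15287562e-03 5.74086515e+01]
s2 35 lo [2.09267945e-03 4.21993553e+01] hi [1.25734963e-03 6.00506643e+01]
d2 37 lo [1.77496852e-04 4.09711962e+01] hi [5.18328617e-03 5.75082576e+01]
```

drive_tool(
  increments=[
    [[0,0,0.6],0],
    [[0,8,0.6],0],
    [[0,20,0.6],-0.5],
    [[-0.5,35,0.6],-1],
    [[-1,50,0.6],-1.5],
    [[-1,65,0.6],-2],
    [[-1.5,80,0.6],-2.5],
    [[-2,95,0.6],-3],
    [[-2,110,0.6],-3.2],
    [[-2.5,122,0.6],-3.2],
    [[-2.5,130,0.6],-3.2],
    [[-2.5,130,0.6],-3.2],
  ],
)

```text
clock: 12.45
position: [517.9, -46.7, 27.3]
ee_rot: [0.756, -0.655, 0.001, -0.002]
contact_force: [0.1, -0.6, -2.6]
gripper_width: 9.0
```

```bash
cat > st.py <<'E'
from fit import *
s=arm.read_state();th=.1392;c=np.cos(th);n=np.sin(th)
J=lambda v:(round(v[0]*c+v[1]*n,2),round(-v[0]*n+v[1]*c,2),round(v[2],2))
p=s['position'];q=s['ee_rot']
print('t',round(s['clock'],2),'jig',J(p-[520.5,-42,0]),'F jig',J(s['contact_force']),'Tz',s['wrist_torque'].round(3),'yaw',round((2*np.arctan2(q[1],q[0])+np.pi/2)%np.pi,4),'w',s['gripper_width'].round(1) )
E
python3 st.py
python3 - <<'E'
from fit import *
snap('scene','s4');snap('side','d4')
for f in ('s4','d4'):
    X=jig([f]);R=X[(abs(X[:,2]-54)<2.5)&(abs(X[:,0])<22)&(abs(X[:,1])<75)]
    E=X[(abs(X[:,2]-18)<2)&(X[:,0]<36)&(X[:,0]>-45)&(X[:,1]<70)]
    print(f,len(R),rng(R[:,0]),rng(R[:,1]),rng(R[:,2]),'foot',len(E),rng(E[:,0]),rng(E[:,1]),rng(E[:,2]))
    if len(R)>20: print(np.polyfit(R[:,1],R[:,0],1))
E
```

```text
s4 71 [-16.2  -2.4  16.3] [-10.9  20.9  69.7] [51.6 54.3 56.4] foot 187 [-44.2  -9.9  29.6] [-1949.6  -161.4    68.4] [16.  17.3 19.9]
[-0.06337836  1.23944151]
d4 97 [-19.5  -4.9  18.5] [-43.9   7.   69.1] [51.6 53.7 56.3] foot 275 [-44.    5.   34.8] [-1942.9   -14.     68.4] [16.2 18.4 20. ]
[ 0.08335038 -5.1752674 ]Traceback (most recent call last):
  File "st.py", line 5, in <module>
    print('t',round(s['clock'],2),'jig',J(p-[520.5,-42,0]),'F jig',J(s['contact_force']),'Tz',s['wrist_torque'].round(3),'yaw',round((2*np.arctan2(q[1],q[0])+np.pi/2)%np.pi,4),'w',s['gripper_width'].round(1) )
                                                                                                                                                                                    ^^^^^^^^^^^^^^^^^^^^^^^^
AttributeError: 'float' object has no attribute 'round'
```

drive_tool(
  increments=[
    [[0.5,0.1,-0.4],0],
    [[1,0.1,-0.4],0],
    [[1.5,0.2,-0.4],0],
    [[1.5,0.2,-0.4],0],
    [[1.5,0.2,-0.4],0],
  ],
)

```text
clock: 13.05
position: [519.1, -47.8, 27.0]
ee_rot: [0.755, -0.656, 0.001, -0.002]
contact_force: [-1.9, -1.0, 1.1]
gripper_width: 9.0
```

```bash
sed -i "s/s\['gripper_width'\].round(1)/s['gripper_width']/" st.py; python3 st.py
```

```text
t 13.05 jig (np.float64(-2.24), np.float64(-5.57), np.float64(26.99)) F jig (np.float64(-1.99), np.float64(-0.69), np.float64(1.1)) Tz [-0.315  0.787  0.053] yaw 0.1406 w 9.036472459892124
```

drive_tool(
  increments=[
    [[0.5,0.1,0],0],
    [[1,0.1,0],0],
    [[1.5,0.2,0],0],
    [[1.5,0.2,0],0],
    [[1.5,0.2,0],0],
  ],
)

```text
clock: 13.55
position: [520.6, -47.7, 27.0]
ee_rot: [0.755, -0.656, 0.001, -0.002]
contact_force: [-1.6, -1.1, 1.3]
gripper_width: 8.6
```

```bash
python3 st.py
```

```text
t 13.55 jig (np.float64(-0.66), np.float64(-5.62), np.float64(26.98)) F jig (np.float64(-1.74), np.float64(-0.86), np.float64(1.34)) Tz [-0.223  0.691  0.036] yaw 0.1408 w 8.561644830992845
```

Still only drag; continue.

drive_tool(
  increments=[
    [[0.5,0.1,0],0],
    [[1,0.1,0],0],
    [[1,0.1,0],0],
    [[1,0.1,0],0],
  ],
)

```text
clock: 13.95
position: [521.2, -47.6, 27.0]
ee_rot: [0.755, -0.656, 0.001, -0.001]
contact_force: [-3.9, 0.3, 2.8]
gripper_width: 8.9
```

```bash
python3 st.py
```

```text
t 13.95 jig (np.float64(-0.04), np.float64(-5.61), np.float64(26.97)) F jig (np.float64(-3.78), np.float64(0.81), np.float64(2.78)) Tz [-0.074  1.26  -0.033] yaw 0.1406 w 8.943139470617036
```

drive_tool(
  increments=[
    [[0.3,0,0],0],
    [[0.6,0.1,0],0],
    [[0.6,0.1,0],0],
    [[0.6,0.1,0],0],
  ],
)

```text
clock: 14.35
position: [521.2, -47.6, 27.0]
ee_rot: [0.755, -0.656, 0.001, -0.001]
contact_force: [-5.0, -0.9, 3.8]
gripper_width: 9.1
```

```bash
python3 st.py
```

```text
t 14.35 jig (np.float64(-0.04), np.float64(-5.64), np.float64(26.97)) F jig (np.float64(-5.12), np.float64(-0.16), np.float64(3.76)) Tz [0.005 1.545 0.062] yaw 0.1404 w 9.083175875020093
```

drive_tool(
  increments=[
    [[0.2,0.5,0],0],
    [[0.1,1.2,0],0],
    [[0,2,0],0],
    [[-0.1,2.8,0],0],
    [[-0.2,3.5,0],0],
    [[-0.3,4,0],0],
    [[-0.3,4,0],0],
    [[-0.3,4,0],0],
  ],
)

```text
clock: 15.15
position: [520.9, -44.5, 27.0]
ee_rot: [0.755, -0.656, 0.001, -0.0]
contact_force: [-3.5, -5.6, 1.3]
gripper_width: 9.0
```

```bash
python3 st.py
```

```text
t 15.15 jig (np.float64(0.06), np.float64(-2.51), np.float64(27.0)) F jig (np.float64(-4.24), np.float64(-5.1), np.float64(1.27)) Tz [-1.476  0.926 -0.055] yaw 0.14 w 9.015817358031551
```

drive_tool(
  increments=[
    [[0.5,0.7,0],0],
    [[0.5,0.7,0],0],
    [[0.5,0.7,0],0],
    [[0.5,0.7,0],0],
  ],
)

```text
clock: 15.55
position: [520.9, -44.5, 27.0]
ee_rot: [0.755, -0.656, 0.001, 0.0]
contact_force: [-5.3, -4.0, 3.7]
gripper_width: 8.7
```

```bash
python3 st.py
python3 - <<'E'
from fit import *
w=snap('wrist','w5');snap('scene','s5');d=snap('side','d5')
s=load('s5')
for f in ('w5','s5','d5'):
    X=jig([f])
    for n,zl,zh in(('rib',51,57),('foot',16.3,20)):
        R=X[(X[:,2]>zl)&(X[:,2]<zh)&(abs(X[:,0])<36)&(X[:,1]<80)&(X[:,1]>-75)]
        if n=='rib': R=R[(abs(R[:,0])<10)&(R[:,1]<-10)]
        if len(R)>20: print(f,n,len(R),rng(R[:,0]),rng(R[:,1]),np.polyfit(R[:,1],R[:,0],1) if n=='rib' else '')
a=cv2.resize(w['img'],(400,300));b=cv2.resize(s['img'][150:250,200:333],(400,300),interpolation=cv2.INTER_CUBIC)
cv2.imwrite('pics/m5.png',np.hstack([a,b])[:,:,::-1])
E
```

```text
t 15.55 jig (np.float64(0.02), np.float64(-2.53), np.float64(26.96)) F jig (np.float64(-5.8), np.float64(-3.21), np.float64(3.74)) Tz [-0.985  1.206 -0.068] yaw 0.1394 w 8.65171820940321
w5 rib 4255 [-8.  -0.   8.1] [-63.7 -38.4 -10.9] [0.00296297 0.06374479]
w5 foot 19657 [-35.5   5.9  35.5] [-63.5 -31.8  48.6] 
s5 foot 30 [-34.    3.2  10.5] [-54.1   5.6  79.2] 
d5 rib 26 [-5.9 -2.3  1.8] [-46.3 -26.9 -10.9] [ 0.02113953 -1.58209525]
d5 foot 208 [-35.7  14.6  35.7] [-54.1 -10.7  68.1]
```

View pics/m5.png

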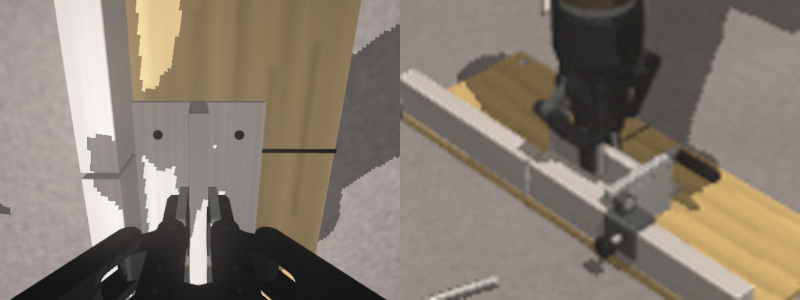

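Wrist view (left half): the bar's foot edge lies along the fence (gap closed along columns ~132), far end at row 101. Checking the end contact with a slightly firmer +y nudge.

drive_tool(
  increments=[
    [[0.2,0.5,0],0],
    [[0.2,1,0],0],
    [[0.2,1,0],0],
    [[0.2,1,0],0],
  ],
)

```text
clock: 16.1
position: [520.9, -44.4, 27.0]
ee_rot: [0.755, -0.656, 0.001, 0.001]
contact_force: [-3.9, -4.9, 2.8]
gripper_width: 8.8
```

```bash
python3 st.py
```

```text
t 16.1 jig (np.float64(0.06), np.float64(-2.4), np.float64(27.04)) F jig (np.float64(-4.55), np.float64(-4.27), np.float64(2.81)) Tz [-1.314  1.01  -0.038] yaw 0.1391 w 8.797010185842469
```

drive_tool(
  increments=[
    [[0.2,0.8,0],0],
    [[0.1,1.5,0],0],
    [[0.1,1.5,0],0],
    [[0.1,1.5,0],0],
  ],
)

```text
clock: 16.5
position: [520.8, -43.8, 27.1]
ee_rot: [0.754, -0.656, 0.001, 0.001]
contact_force: [-3.3, -5.7, 3.7]
gripper_width: 8.6
```

```bash
python3 st.py
```

```text
t 16.5 jig (np.float64(0.04), np.float64(-1.85), np.float64(27.05)) F jig (np.float64(-4.03), np.float64(-5.19), np.float64(3.71)) Tz [-1.485e+00  9.240e-01  1.000e-03] yaw 0.1388 w 8.597813371742005
```

drive_tool(
  increments=[
    [[0,0,0.3],0],
    [[0,0,0.4],0],
    [[-0.1,0.5,0.4],0],
    [[-0.2,1,0.4],0],
    [[-0.2,1.5,0.4],0],
    [[-0.2,1.5,0.4],0],
    [[-0.2,1.5,0.4],0],
  ],
)

```text
clock: 17.2
position: [520.6, -42.2, 27.3]
ee_rot: [0.754, -0.656, 0.001, 0.001]
contact_force: [-1.3, -1.9, -2.9]
gripper_width: 8.7
```

```bash
python3 st.py
```

```text
t 17.2 jig (np.float64(0.07), np.float64(-0.2), np.float64(27.29)) F jig (np.float64(-1.6), np.float64(-1.73), np.float64(-2.93)) Tz [-0.527  0.602 -0.008] yaw 0.1389 w 8.699274993378689
```

drive_tool(
  increments=[
    [[-0.1,0.4,-0.1],0],
    [[-0.1,0.8,-0.1],0],
    [[-0.1,0.8,-0.1],0],
    [[-0.1,0.8,-0.1],0],
  ],
)

```text
clock: 17.6
position: [520.5, -41.4, 27.3]
ee_rot: [0.754, -0.656, 0.001, 0.001]
contact_force: [-2.3, -2.7, -1.8]
gripper_width: 9.0
```

```bash
python3 st.py
```

```text
t 17.6 jig (np.float64(0.09), np.float64(0.62), np.float64(27.25)) F jig (np.float64(-2.65), np.float64(-2.39), np.float64(-1.82)) Tz [-0.745  0.743 -0.013] yaw 0.1389 w 8.997118928607096
```

drive_tool(
  increments=[
    [[-0.1,0.4,0],0],
    [[-0.1,0.8,0],0],
    [[-0.1,0.8,0],0],
    [[-0.1,0.8,0],0],
  ],
)

```text
clock: 18.0
position: [520.5, -41.1, 27.3]
ee_rot: [0.755, -0.656, 0.001, 0.001]
contact_force: [-1.7, -6.1, -1.6]
gripper_width: 8.9
```

```bash
python3 st.py
```

```text
t 18.0 jig (np.float64(0.08), np.float64(0.9), np.float64(27.27)) F jig (np.float64(-2.57), np.float64(-5.76), np.float64(-1.65)) Tz [-1.574  0.443  0.012] yaw 0.139 w 8.939051791074858
```

Blocked at jig y = 0.9 as predicted for the stop (0.3 ± 1). Settle the bar down and press into the corner.

drive_tool(
  increments=[
    [[0,0.6,-0.1],0],
    [[0.2,0.6,-0.2],0],
    [[0.3,0.6,-0.3],0],
    [[0.3,0.6,-0.3],0],
    [[0.3,0.6,-0.3],0],
  ],
)

```text
clock: 18.5
position: [520.5, -41.1, 27.2]
ee_rot: [0.754, -0.656, 0.001, 0.002]
contact_force: [-2.1, -5.9, 0.8]
gripper_width: 8.9
```

```bash
python3 st.py
```

```text
t 18.5 jig (np.float64(0.1), np.float64(0.86), np.float64(27.24)) F jig (np.float64(-2.91), np.float64(-5.6), np.float64(0.84)) Tz [-1.526  0.772 -0.017] yaw 0.1389 w 8.931481209234018
```

drive_tool(
  increments=[
    [[0.3,0.7,0],0],
    [[0.6,0.75,0],0],
    [[0.6,0.75,0],0],
    [[0.6,0.75,0],0],
  ],
)

```text
clock: 18.9
position: [520.5, -41.1, 27.3]
ee_rot: [0.754, -0.656, 0.001, 0.003]
contact_force: [-3.4, -6.2, -0.2]
gripper_width: 8.9
```

```bash
python3 st.py
```

```text
t 18.9 jig (np.float64(0.1), np.float64(0.88), np.float64(27.28)) F jig (np.float64(-4.22), np.float64(-5.7), np.float64(-0.21)) Tz [-1.721  0.771 -0.03 ] yaw 0.1387 w 8.87590360959161
```

drive_tool(
  increments=[
    [[0.7,0.7,-0.1],0],
    [[0.7,0.7,-0.1],0],
    [[0.7,0.7,-0.1],0],
    [[0.7,0.7,-0.1],0],
    [[0.7,0.7,-0.1],0],
    [[0.7,0.7,-0.1],0],
    [[0.7,0.7,-0.1],0],
    [[0.7,0.7,-0.1],0],
    [[0.7,0.7,-0.1],0],
    [[0.7,0.7,-0.1],0],
  ],
)

```text
clock: 19.9
position: [520.5, -41.1, 27.3]
ee_rot: [0.754, -0.656, 0.0, 0.003]
contact_force: [-3.5, -6.6, 0.8]
gripper_width: 9.3
```

```bash
python3 st.py;python3 - <<'E'
from fit import *
snap('scene','s6');snap('side','d6');leaf(['s6']);leaf(['d6'])
X=jig(['s6']);L=X[(X[:,2]>68)&(X[:,2]<77)&(X[:,0]>-20)&(X[:,0]<35)&(abs(X[:,1]-64)<10)];print(len(L),rng(L[:,1],(2,10,50,90,98)))
E
```

```text
t 19.9 jig (np.float64(0.08), np.float64(0.85), np.float64(27.28)) F jig (np.float64(-4.34), np.float64(-6.05), np.float64(0.75)) Tz [-1.574  0.862  0.027] yaw 0.1385 w 9.304389589261373
-25 12 [73.8 74.7 75.3 75.4]
-10 21 [72.3 74.1 76.4 77. ]
5 26 [70.5 74.8 76.2 76.5]
20 21 [68.7 74.5 75.8 76.5]
35 13 [71.8 74.9 75.4 75.8]
-25 11 [73.2 73.8 74.1 74.4]
-10 24 [67.4 71.8 72.8 73.3]
5 24 [69.7 72.1 73.2 73.5]
20 24 [67.6 72.5 73.1 73.9]
35 17 [69.5 72.9 74.1 74.5]
73 [59.2 61.9 65.9 68.8 69.9]
```

Held about 1 s at ~4.3 N and ~6 N, unmoved, with Tz ≈ 0 (square). Unload and release.

drive_tool(
  increments=[
    [[0,0,0],0],
    [[0,0,0],0],
    [[0,0,0],0],
  ],
)

```text
clock: 20.3
position: [520.4, -41.2, 27.3]
ee_rot: [0.754, -0.656, 0.0, 0.003]
contact_force: [-2.8, -3.6, -0.5]
gripper_width: 8.8
```

drive_tool(
  increments=[
    [[0,0,0],0],
    [[0,0,0],0],
    [[0,0,0],0],
    [[0,0,0],0],
    [[0,0,10],0],
    [[0,0,25],0],
    [[0,0,45],0],
    [[0,0,70],0],
    [[0,0,100],0],
    [[0,0,100],0],
  ],
  grip=0.4,
)

```text
clock: 21.3
position: [523.7, -40.8, 132.4]
ee_rot: [0.755, -0.656, 0.004, -0.0]
contact_force: [0.3, 1.1, -0.3]
gripper_width: 25.5
```

```bash
cat > bar.py <<'E'
from fit import *
import sys
for f in sys.argv[1:]:
    X=jig([f])
    R=X[(X[:,2]>51)&(X[:,2]<58)&(abs(X[:,0])<12)&(X[:,1]<58)&(X[:,1]>-75)]
    if len(R)>10: print(f,'rib',len(R),rng(R[:,0]),rng(R[:,1]),rng(R[:,2]),np.polyfit(R[:,1],R[:,0],1))
    E=X[(X[:,2]>16.3)&(X[:,2]<20.5)&(abs(X[:,0])<36)&(X[:,1]<60)&(X[:,1]>-75)]
    if len(E)>10: print(f,'foot',len(E),rng(E[:,0]),rng(E[:,1]),rng(E[:,2]))
E
python3 st.py
python3 - <<'E'
from fit import *
snap('wrist','w7');snap('scene','s7');snap('side','d7')
E
python3 bar.py w7 s7 d7
```

```text
t 21.3 jig (np.float64(3.32), np.float64(0.79), np.float64(132.44)) F jig (np.float64(0.48), np.float64(1.04), np.float64(-0.34)) Tz [ 0.035 -0.104  0.013] yaw 0.1397 w 25.50144189597385
w7 rib 2640 [-4.9  0.1  4.9] [-60.   -8.6  56.5] [51.6 53.1 54.5] [0.00106044 0.09782104]
w7 foot 11933 [-35.4   6.   35.3] [-60.   -8.5  58.2] [16.6 18.2 19.7]
s7 rib 121 [-6.2  1.8  7.2] [-59.9  -5.6  40.7] [51.2 54.8 57.7] [0.00818004 1.00390359]
s7 foot 24 [-35.8   5.4  10.6] [-68.6 -26.7  59.5] [16.8 19.4 20.5]
d7 rib 93 [-6.  -1.3  3.9] [-57.4  -7.7  40.4] [51.4 53.7 56.7] [ 0.0073847  -1.19461443]
d7 foot 319 [-35.2   5.6  35.5] [-59.2 -22.6  57.4] [16.5 18.6 20.4]
```

View pics/w7.png

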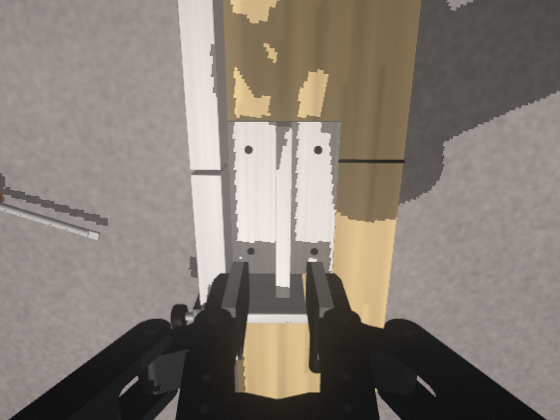

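The wrist view shows the foot's fence-side edge (col ~229) along the fence and the far end at row 122. The near end and rib (283,295) meet the leaf at row ~300. Now the leaf.

drive_tool(
  increments=[
    [[-8,17,0],0],
    [[-20,43,0],0],
    [[-32,68,0],0],
    [[-40,85.5,0],0],
    [[-40,85.5,0],0],
    [[-40,85.5,-20],0],
    [[-40,85.5,-40],0],
    [[-40,85.5,-60],0],
    [[-40,85.5,-75],0],
    [[-40,85.5,-84],0],
    [[-40,85.5,-84],0],
  ],
  grip=0,
)

```text
clock: 22.55
position: [479.2, 43.5, 42.0]
ee_rot: [0.754, -0.657, -0.0, 0.005]
contact_force: [0.4, 0.5, -0.8]
gripper_width: 42.7
```

drive_tool(
  increments=[
    [[0,0,0],0],
    [[0,0,0],0],
    [[0,0,0],0],
    [[0,0,0],0],
    [[0,0,0],0],
    [[0,0,0],0],
  ],
  grip=1,
)

```text
clock: 23.15
position: [483.2, 44.3, 43.6]
ee_rot: [0.754, -0.656, 0.002, 0.001]
contact_force: [7.4, -4.1, -2.7]
gripper_width: 10.4
```

```bash
python3 st.py
```

```text
t 23.15 jig (np.float64(-24.92), np.float64(90.6), np.float64(43.64)) F jig (np.float64(6.73), np.float64(-5.05), np.float64(-2.69)) Tz [-0.969 -1.937 -0.045] yaw 0.1387 w 10.435771704645306
```

drive_tool(
  increments=[
    [[0.4,0,7.5],0],
    [[1.5,0.2,14.9],0],
    [[3.3,0.5,22.2],0],
    [[5.9,0.8,29.2],0],
    [[9.1,1.3,36],0],
    [[13,1.8,42.3],0],
    [[17.5,2.4,48.3],0],
    [[22.5,3.1,53.8],0],
    [[28.1,3.9,58.7],0],
    [[28.1,3.9,58.7],0],
  ],
)

```text
clock: 24.15
position: [508.2, 47.5, 103.1]
ee_rot: [0.754, -0.657, -0.0, 0.005]
contact_force: [-11.3, 1.8, 6.2]
gripper_width: 9.9
```

```bash
python3 st.py
```

```text
t 24.15 jig (np.float64(0.24), np.float64(90.37), np.float64(103.09)) F jig (np.float64(-10.94), np.float64(3.34), np.float64(6.23)) Tz [ 0.506  3.201 -0.106] yaw 0.1379 w 9.855752077341538
```

drive_tool(
  increments=[
    [[6,0.8,4.9],0],
    [[12.3,1.7,9],0],
    [[18.9,2.6,12.4],0],
    [[25.8,3.6,15.1],0],
    [[33,4.6,17.1],0],
    [[40.3,5.7,18.4],0],
    [[47.7,6.7,18.9],0],
    [[55.2,7.7,18.7],0],
    [[60.3,8.5,18.1],0],
    [[60.3,8.5,18.1],0],
  ],
)

```text
clock: 25.15
position: [570.2, 56.0, 124.3]
ee_rot: [0.754, -0.656, 0.001, 0.004]
contact_force: [-4.4, -0.1, 7.7]
gripper_width: 9.8
```

```bash
python3 st.py
```

```text
t 25.15 jig (np.float64(62.8), np.float64(90.15), np.float64(124.33)) F jig (np.float64(-4.35), np.float64(0.51), np.float64(7.74)) Tz [ 0.006  1.89  -0.176] yaw 0.1389 w 9.782101035158831
```

drive_tool(
  increments=[
    [[0,0,0],0],
    [[0,0,0],0],
    [[0,0,0],0],
    [[0,0,0],0],
    [[0,0,15],0],
    [[0,0,35],0],
    [[0,0,60],0],
    [[0,0,90],0],
    [[-30,10,100],0],
    [[-70,30,100],0],
    [[-100,60,100],0],
    [[-100,60,100],0],
  ],
  grip=0,
)

```text
clock: 26.35
position: [467.6, 117.7, 224.9]
ee_rot: [0.756, -0.655, 0.001, 0.004]
contact_force: [-0.3, -0.4, 0.3]
gripper_width: 42.5
```

drive_tool(
  increments=[
    [[-10,35,0],0],
    [[-20,75,0],0],
    [[-30,115,0],0],
    [[-40,155,0],0],
    [[-50,195,0],0],
    [[-60,230,0],0],
    [[-60,230,0],0],
  ],
)

```text
clock: 27.05
position: [407.3, 351.4, 224.4]
ee_rot: [0.757, -0.653, 0.001, 0.003]
contact_force: [0.8, 0.2, -0.2]
gripper_width: 42.7
```

```bash
python3 st.py
python3 - <<'E'
from fit import *
s=snap('scene','s8');d=snap('side','d8')
for f in ('s8','d8'):
    X=jig([f]);H=X[(X[:,1]>80)&(X[:,1]<108)&(X[:,2]>110)&(X[:,2]<170)&(abs(X[:,0]-50)<50)]
    print(f,'handle',len(H),*[rng(H[:,i],(2,50,98)) for i in range(3)])
a=cv2.resize(d['img'][145:295,200:340],None,fx=3,fy=3,interpolation=cv2.INTER_CUBIC)
b=cv2.resize(s['img'][130:270,160:320],(514,450),interpolation=cv2.INTER_CUBIC)[:,:375]
cv2.imwrite('pics/m8.png',np.hstack([a,b])[:,:,::-1])
for n,f0,f1 in(('s','s0','s8'),('d','d0','d8')):
    A,B=load(f0)['img'].astype(int),load(f1)['img'].astype(int)
    for o,(u,v,r) in {'jar':((188,150,14) if n=='s' else (272,135,14)),'driver':((200,255,22) if n=='s' else (195,227,20)),'spool':((387,338,18) if n=='s' else (250,390,18))}.items():
        print(n,o,np.abs(A-B)[v-r:v+r,u-r:u+r].mean().round(1))
E
python3 bar.py s8 d8
```

```text
t 27.05 jig (np.float64(-57.49), np.float64(405.29), np.float64(224.41)) F jig (np.float64(0.82), np.float64(0.04), np.float64(-0.15)) Tz [-0.046  0.007 -0.016] yaw 0.1475 w 42.70673672166035
s8 handle 56 [58.9 66.9 70.3] [ 80.5  94.2 107.7] [138.4 145.6 149.5]
d8 handle 43 [56.9 62.7 68. ] [ 80.6  92.8 106.9] [141.1 145.  147.2]
s jar 6.5
s driver 7.0
s spool 7.8
d jar 6.2
d driver 6.6
d spool 7.2
s8 rib 82 [-7.2  1.9  7.8] [-58.8 -20.7  55.9] [51.1 55.1 57.8] [0.00260127 1.23918348]
s8 foot 69 [-35.7  -2.5  10.1] [-68.2  37.2  59.8] [16.5 19.4 20.4]
d8 rib 79 [-6.  -2.6  3.9] [-56.8  -1.2  57.6] [51.1 53.9 56.2] [ 0.00805807 -2.02699003]
d8 foot 395 [-35.3 -14.8  34.4] [-59.1  20.7  59.8] [16.4 18.7 20.4]
```

View pics/m8.png

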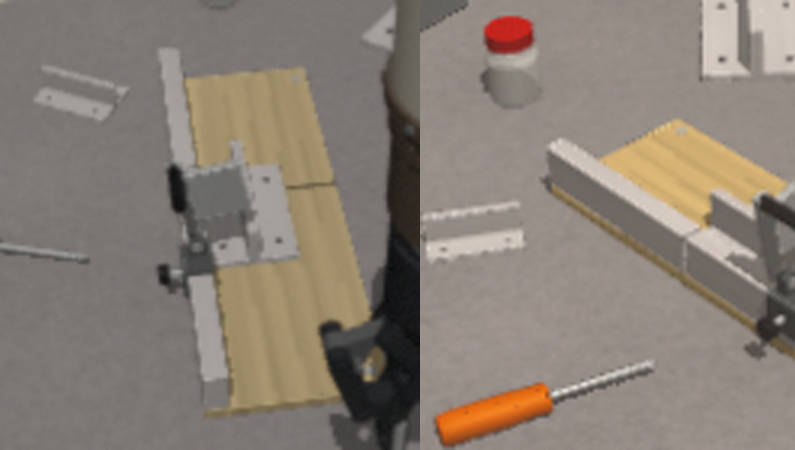

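The leaf leans back past upright and the bar sits at the gauged place; jar and driver are unmoved. One last wrist check of the bar from above.

drive_tool(
  increments=[
    [[10,-40,10],0],
    [[20,-85,20],0],
    [[30,-130,30],0],
    [[40,-175,30],0],
    [[50,-220,30],0],
    [[55,-265,30],0],
    [[60,-305,30],0],
    [[65,-345,30],0],
    [[70,-380,30],0],
    [[70,-380,30],0],
    [[70,-380,30],0],
  ],
)

```text
clock: 28.25
position: [477.1, -33.6, 254.4]
ee_rot: [0.755, -0.656, 0.001, 0.004]
contact_force: [-0.0, -1.0, 0.1]
gripper_width: 42.9
```

```bash
python3 st.py
python3 - <<'E'
from fit import *
w=snap('wrist','w9')
for f in ('w7','w9'):
    X=jig([f])
    g=X[(X[:,2]>16.3)&(X[:,2]<20.5)&(X[:,0]>-60)&(X[:,0]<38)&(X[:,1]<20)&(X[:,1]>-75)]
    for y in (-50,-30,-10): 
        a=g[abs(g[:,1]-y)<6]; print(f,y,len(a),rng(a[:,0],(1,99)))
    print(rng(g[:,1]))
cv2.imwrite('pics/w9.png',w['img'][:,:,::-1])
E
python3 bar.py w7 w9
```

```text
t 28.25 jig (np.float64(-41.83), np.float64(14.33), np.float64(254.36)) F jig (np.float64(-0.18), np.float64(-0.99), np.float64(0.11)) Tz [ 0.061  0.02  -0.021] yaw 0.1408 w 42.90680649517694
w7 -50 1568 [-39.2  37.3]
w7 -30 1488 [-39.3  37.3]
w7 -10 1384 [-39.2  37.2]
[-60.1 -23.4  19. ]
w9 -50 773 [-39.1  37.1]
w9 -30 696 [-39.1  37.6]
w9 -10 656 [-39.1  37.2]
[-59.8 -21.8  19. ]
w7 rib 2640 [-4.9  0.1  4.9] [-60.   -8.6  56.5] [51.6 53.1 54.5] [0.00106044 0.09782104]
w7 foot 11933 [-35.4   6.   35.3] [-60.   -8.5  58.2] [16.6 18.2 19.7]
w9 rib 1272 [-5.  -0.1  4.9] [-59.7  -6.   56.8] [51.4 53.3 54.9] [ 0.0006393  -0.09736552]
w9 foot 6014 [-35.8  -7.2  35.4] [-58.9  -4.1  58. ] [16.6 18.2 20. ]
```

View pics/w9.png

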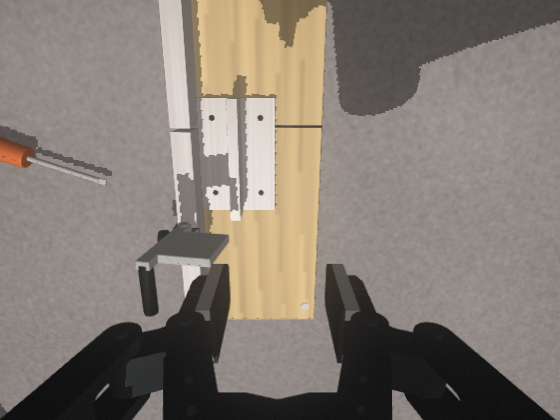

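The bar (foot spanning cols 201–275, rows 97–210) is still flush and square. It has moved no more than 0.3 mm since it was gauged, and the leaf is up. Handing in.

```bash
python3 -c "
from bench import arm
print(arm.job_done())"
```

```text
the job is handed in; nothing more can be done
None
```

The job is done and handed in at about 28 s of the 72 s allowed.

**What I did**
- **Leaf down:** I flipped it home and checked by pressing on the handle: the rod's top held at z = 71.8 mm under 7.8 N (72 mm is home).
- **Bar gauged:** I pinched the rib, slid the bar into the corner and held it there for about 1 s. The push was about 4.3 N on the fence and 6 N on the stop, with almost no twisting moment, so the bar was sitting square.
- **Leaf back up:** I released the bar and flipped the leaf to about 1.75 rad, past upright.

**Last checks**
- **Bar:** flat and within about 0.3 mm of where it was gauged; its skew to the fence is about 0.001 rad.
- **Jar, spool and screwdriver:** the before and after images show no movement.

**What disagreed**
- **False contact:** drag from pressing the bar down first felt like reaching the stop, about 3 mm early. I eased the down force and slid on to the real stop. The bar may have been lifted by a fraction of a millimetre during that slide; I lowered it before the final press.
- **Push not exactly 5 N:** the push readings include some board drag.

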